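Tap the taper arbor into the preform chuck and hang the holder

ROBOT

A 7-joint arm with a two-finger parallel gripper is mounted at the origin on the work surface. World frame = base frame: x ahead of the robot, y to its left, z up, the work surface at z = 0. Lengths are in m, angles in degrees, forces in N, time in s.
With the tool pointing down it reaches from about 0.425 to 0.875 m from the base axis. Payload 4.7 kg.
Tool frame: the origin (TCP) lies at the very end of the fingers, on their centre line; the grasp point (between the pads) lies 19 mm behind it; z points along the fingers, y is the line along which they close (so a half turn about z gives the same grasp; the last joint's range is limited). The gripper opens to 87 mm and grips with 3 to 60 N. Pads are 19 mm wide; open, the fingers measure 117 mm over their backs; the gripper's body (75 mm by 190 mm) begins 51 mm behind the grasp point.
Start: joints at [72.829, 18.392, -4.016, 83.108, 1.295, 78.541, -3.26], TCP at [0.201, -0.618, 0.223] pointing down, gripper open.
Joint ranges: [-163.93, 163.93], [-17.29, 119.83], [-79.2, 71.16], [3.27, 140.29], [-89.18, 269.18], [5.43, 117.66], [-154.24, 154.24]. Speed limits (degrees/s): [147.25, 147.25, 180, 180, 180, 180, 180].

INTERFACE

Orientations are given as [roll, pitch, yaw] about the fixed x, y, z axes, in that order (R = Rz(yaw) Ry(pitch) Rx(roll)).
In Python, from cell import get_obs, read_camera, sign_off, silhouettes gives the robot as it stands.
- The arm moves only by the tool play_rows, never from a script. Its argument "steps" is a list that holds one entry, the list of rows, each a list of 7 numbers: the shift along the tool's x, y, z in m, then the turn, a rotation vector about the tool's x, y, z in rad, then the finger opening in m, from 0 to 0.087. A call has 1 to 12 rows; each row shifts and turns the commanded pose from where the row before left it, along the tool's axes as they then stand; what a row does not reach is not made up. A row lasts 1/10 s, in which the tool goes at most 50 mm and 8.59 degrees, less where a joint would pass 70% of its speed; a pose out of reach is approached as far as the arm can. A call is refused whole if a number of a shift passes 0.05 or a number of a turn 0.15, either way. A call with a gripper value outside its range is refused whole. The fingers move at their own pace and stop on an object; "force" is the grip in N (left out, the last holds). Time passes only in rows, so rows that do not move let the fingers close. It gives the time, the measured TCP pose, the force, the opening and the grip force at its end, in the units of the state.
- get_obs(): the state, without advancing time (a new reading comes with each control period).
- read_camera(name): name is "side" or "top"; returns a dict with "frame" (420x560x3 uint8, red, green, blue), "intrinsics" (3x3 intrinsics, pixels), "view" (4x4, takes a point from world to camera coordinates). Camera axes: x right, y up, looking along -z (the intrinsics and any distortion apply to the point x, -y, -z); pixel columns grow to the right and rows downward; lengths in m; the calibration is good to about 2 mm. A picture is of the moment at which its call begins. There is no depth.
- sign_off(): hands the job in; it is judged then, once.
Trained networks look in the newest picture that a camera, given by its name, has taken for a name from the list of things; names that differ only in an ending like _2 or _b are one class to them, and where a whole thing is asked for, a point or a joint stands for the part that bears it (a point fixed in the world has none). Each returns a list of dicts, best first, with "p" (0 to 1); they miss things now and then, are a little off and sometimes report something else, mostly with a low value. They report only what shows in the picture. A call takes as long as a camera call. They do not tell look-alikes from the thing itself.
- silhouettes(camera, name): "pixels" (420x560 bool, what is visible of it) and "extent" ([left, top, right, bottom] in pixels, round what is visible of it).
The state is a dict: "time_s": time; "qpos": joint angles; "joint_velocities": joint speeds; "effort": joint torques, N m; "tool_pos": TCP position; "tool_rot": TCP orientation; "force": force on the tool from outside, world axes, zero at the start; "wrist_torque": the same for the moment, N m; "grip_width": finger opening in m; "grasp_force": force on a finger pad.
Only numpy, scipy, OpenCV 4.12 (cv2) and the standard library are available. Lean on these libraries where they do the work, as an engineer would, in place of code of your own. Each camera call takes 0.05 s, during which the arm holds its last target. There are 200 camera calls.

TASK

Make up the rod holder: set the steel taper arbor with the brass flange lightly in the socket of the chuck standing in the nest, let go, tap it home with the brass knocker, gently, at about 16 N and never over 22 N, and stand the knocker back on its rubber pad. Then lift the holder by the arbor and hang it without a jolt by its flange in the empty fork of the rack, the chuck held by the taper alone, and leave everything else undisturbed.

Things in the scene. Friction and masses are not known exactly. Their poses are not given: they have to be found in the camera images.
- arbor: Taper arbor, bright steel, 112 mm tall, 0.24 kg, standing taper-down in either hole of the blue block. Origin at the small lower end of the taper, z up its axis; round. From the origin up: taper 0-44 mm (16 mm diameter growing to 20.4), dark shoulder collar 44-48 (30 mm diameter), neck 48-66 (18), brass flange 66-72 (36), plain grip 72-112 (20).
- arbor_shoulder (a point): Point on the arbor's axis at the underside of the dark shoulder collar, 44 mm above the arbor's origin; z along the arbor. The gap is this point's height over chuck_mouth: 5 mm at first touch, 3.8 to 4.4 mm with the arbor let go there and resting in the socket, between 2.7 and 3.4 mm when home, differing with friction. The shoulder is not meant to meet the face.
- arbor_flange (a point): Point on the arbor's axis at the underside of the brass hanging flange, 66 mm above the arbor's origin; its z axis is the arbor's. A soft black rubber ring, 33 mm in diameter, under the flange stands 1.3 mm below this point; hung, this point is about 1 mm above the fork.
- arbor_top (a point): Centre of the arbor's flat top, where it is tapped, 112 mm above its origin. The taper wedges in by friction and stays where it was driven; the force grows with depth: 2 to 4 N at 4.2 mm gap, 12 to 20 N at 3 mm, about 17 N more for each further mm. It is home once tapped with 12 N or more; over 22 N damages the jaws. Press slowly, by force. Not home, or dropped, the chuck falls off.
- chuck: Aluminium preform chuck with a knurled sleeve, 49 mm diameter, 58 mm tall, about 0.22 kg, loose, standing nose down in the round aluminium nest (2 mm play). Origin at the centre of its underside, z up along its axis.
- chuck_mouth (a point): Centre of the chuck's flat upper face (58 mm above its origin), where the tapered socket opens, 24 mm wide at the chamfer, narrowing to match the arbor; z along the chuck. When the arbor first touches, its origin is 39 mm below this point and its top 73 mm above; resting, about 1 mm lower.
- nest: Fixed aluminium chuck nest: base 96 mm diameter, 8 mm thick, with a ring wall 72 mm diameter rising to 30 mm above its underside, on a black rubber levelling foot 2 to 10 mm high (differs each time). Origin at the centre of its underside, on the foot; the chuck stands on its floor 8 mm up.
- block: Fixed blue block, 112 x 52 x 52 mm, two 23 mm through holes 32 mm either side of its centre along its own x axis. The arbor's and the pin's collars rest on its top. Origin at the centre of its underside on the table.
- knocker: Soft-faced knocker: round brass bar 24 mm in diameter with a white nylon face, 26 mm diameter and 18 mm tall, at its lower end; 110 mm tall overall, 0.34 kg, standing upright face down on its pad. Origin at the centre of the nylon face, z up along the bar. Gripped by the upper half, it taps with the nylon face.
- pad: Fixed round black rubber pad, 72 mm diameter, 6 mm thick, on which the knocker stands. Origin at the centre of its underside on the table.
- rack_fork (a point): Centre of the rack's empty slot, on top of its fork plate (8 mm thick), 165 mm above the table. The slot is 26 mm wide, open towards -x of this frame (robot side), 30 mm from here to its open end, 13 mm to its closed end; z up. Bring the neck in from -x, lower until the flange rests. The other slot is 100 mm along +y; two posts stand 45 mm behind the slots (+x).
- pin: Centring pin, bystander: dark steel with a red handle, in the other hole of the blue block; its top is 99 mm above its origin (its lower end). To be left alone.
- spare: Finished holder, bystander: dark chuck with a red-flanged arbor, hanging in the rack's other slot; origin at the centre of the chuck's underside, 129 mm tall. To be left alone.
- spanner: Steel spanner, 180 mm, bystander lying on the bench; origin at its middle.
- solvent: White bottle with a yellow label and red cap, 60 mm diameter, 150 mm tall, bystander; origin under its centre.
- ferrules: Amber jar with a black lid, 56 mm diameter, 55 mm tall, bystander; origin under its centre.
- gauge: Steel caliper, 150 mm, bystander lying on the bench; origin at its middle.
Mind the look-alikes: they are no part of the job. Of the things that look like the pad, the smallest one is meant.

How it is judged (in metres and radians):
On the way, in this order (a step that is already met when the one before it is completed fails the run):
1. the arbor stands lightly in the chuck's socket, upright, not yet driven home, and has been let go (z of arbor_shoulder in the frame of chuck_mouth between 0.0028 and 0.008 m and horizontal distance between arbor_shoulder and chuck_mouth below 0.003 m and contact force between the fingers and arbor below 0.2 N), for 0.1 s.
2. the taper has been driven home: tapped with the knocker with at least 12 N, the gap under the shoulder below 4 mm (z of arbor_shoulder in the frame of chuck_mouth below 0.004 m and contact force between knocker and arbor above 12 N), for 0.02 s.
At the end, for the whole second after the job is handed in: Chuck on the taper, in line, 4 mm or less under the shoulder; the holder hangs still and upright by its flange in the empty fork (neck within 18 mm of slot centre to the open end, 10 mm to the closed end, 7 mm sideways); knocker upright within 25 mm of its pad's centre; all released (z of arbor_shoulder in the frame of chuck_mouth below 0.004 m and horizontal distance between arbor_shoulder and chuck_mouth below 0.003 m and angle between the z axis of arbor and the z axis of chuck, either way round below 0.06 rad and z of arbor_flange in the frame of rack_fork between -0.003 and 0.004 m and x of arbor_flange in the frame of rack_fork between -0.018 and 0.01 m and y of arbor_flange in the frame of rack_fork between -0.007 and 0.007 m and angle between each of arbor, knocker's own z axis and vertical below 0.1 rad and linear speed of each of arbor, knocker below 0.03 m/s and horizontal distance between knocker and pad below 0.025 m and z of knocker in the frame of pad below 0.01 m); the robot touches nothing.
It fails at once if the arbor was struck harder than 22 N with the knocker (contact force between knocker and arbor above 22 N).
It fails at once if the chuck was pushed into its nest with more than 29 N (22 N, the holder's own weight and a little over) (contact force between chuck and nest above 29 N).
It fails at once if the red-handled pin, the finished holder in the rack or a bystander on the bench was disturbed (distance of any of pin, spare from where it was at the start of the episode above 0.025 m or distance of any of spanner, solvent, ferrules, gauge from where it was at the start of the episode above 0.03 m).
It also fails if it takes over 72 s, if anything falls off the work surface, if the arm or the gripper's body presses on something with over 40 N, if the wrist force passes 120 N, or if a joint passes its speed limit or range.

## Working session

There is one attempt and no reset: what is moved stays moved. The work goes in short steps, Python scripts to look and compute and a tool call to move; the robot and the scene stay as the last step left them, time stands still between calls to the robot, and variables do not carry over. Pictures are saved under pics/ and viewed, at most 10 in all, crops included, and the job is handed in when it is done.

Besides the shell and the picture viewer there is one more tool, called after "Call:" by a JSON object that holds its "fn" and its "kwargs". play_rows: Moves the arm, as the interface text tells. Its arguments: {"type":"object","properties":{"steps":{"type":"array","items":{"type":"array","items":{"type":"array","items":{"type":"number"}}}},"force":{"type":"number"}},"required":["steps"]}

```bash
mkdir -p pics; ls
python3 - <<'E'
from cell import *
import cv2,numpy as np
print(get_obs())
for c in("top","side"):
    r=read_camera(c); cv2.imwrite(f"pics/{c}0.png",cv2.cvtColor(r["frame"],cv2.COLOR_RGB2BGR))
    print(c,r["intrinsics"],r["view"],[k for k in r])
    for n in["arbor","chuck","nest","block","knocker","pad","rack_fork","pin","spare","spanner","solvent","ferrules","gauge"]:
        try:
            for d in silhouettes(c,n)[:4]:
                print(n,round(d["p"],2),d["extent"],int(d["pixels"].sum()))
        except Exception as e: print(n,e)
E
```

```text
pics
{'time_s': 0.0, 'qpos': array([72.82754464, 18.43619096, -4.01764434, 83.17439299,  1.29486092,
       78.53940474, -3.25931572]), 'joint_velocities': array([-0.01505203, -0.092001  ,  0.0804189 ,  0.08057663, -0.04932001,
        0.09990996,  0.09429476]), 'effort': array([ 1.05340557e-04, -4.91294754e+01, -4.03674496e-01, -3.12539327e+01,
       -6.38073147e-02,  4.36451565e-02,  1.62130386e-04]), 'tool_pos': array([ 0.20045653, -0.61774958,  0.22149876]), 'tool_rot': array([-1.79895253e+02,  4.89317709e-03,  1.79848596e+01]), 'force': array([0.75039915, 0.74722924, 0.02258163]), 'wrist_torque': array([ 0.00640194, -0.01157307,  0.03581495]), 'grasp_force': 0.0, 'grip_width': 0.08686510850687483}
top [[520.49261316   0.         278.10583633]
 [  0.         520.49261316 205.34203645]
 [  0.           0.           1.        ]] [[ 0.01903179 -0.99966283  0.01766405 -0.04900599]
 [ 0.9834108   0.02190413  0.18006499 -0.55142718]
 [-0.18039119  0.01394406  0.9834961  -1.57293043]
 [ 0.          0.          0.          1.        ]] ['frame', 'intrinsics', 'view']
arbor 0.43 [178.7, 
[... 1332 characters left out ...]
k 0.4 [293.9, 224.9, 330.9, 250.8] 628
knocker 0.6 [309.3, 172.6, 319.5, 205.3] 251
knocker 0.4 [296.4, 224.4, 332.8, 251.3] 589
knocker 0.23 [268.4, 296.1, 281.2, 311.4] 202
pad 0.82 [340.2, 199.4, 367.7, 222.3] 511
pad 0.77 [302.1, 200.7, 325.4, 214.4] 226
pad 0.51 [306.9, 173.3, 332.9, 194.1] 290
pin 0.51 [267.5, 295.3, 283.0, 312.8] 188
pin 0.44 [301.7, 201.0, 325.5, 212.4] 203
pin 0.19 [278.9, 142.6, 317.8, 168.1] 175
spare 0.68 [207.6, 206.3, 226.9, 249.9] 539
spare 0.45 [239.3, 166.9, 286.3, 185.7] 256
spanner 0.69 [237.5, 167.5, 284.7, 187.2] 299
spanner 0.61 [266.0, 298.1, 281.5, 312.6] 193
solvent 0.67 [142.9, 319.0, 177.5, 377.6] 1507
ferrules 0.62 [343.8, 148.0, 361.4, 170.6] 294
```

Run:
```python
import cv2,numpy as np
a=cv2.imread("pics/top0.png")[130:300,110:440]; cv2.imwrite("pics/t1.png",cv2.resize(a,(800,412),interpolation=cv2.INTER_CUBIC))
a=cv2.imread("pics/side0.png")[130:385,130:390]; cv2.imwrite("pics/s1.png",cv2.resize(a,(610,598),interpolation=cv2.INTER_CUBIC))
```

```text
(no output)
```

View pics/t1.png

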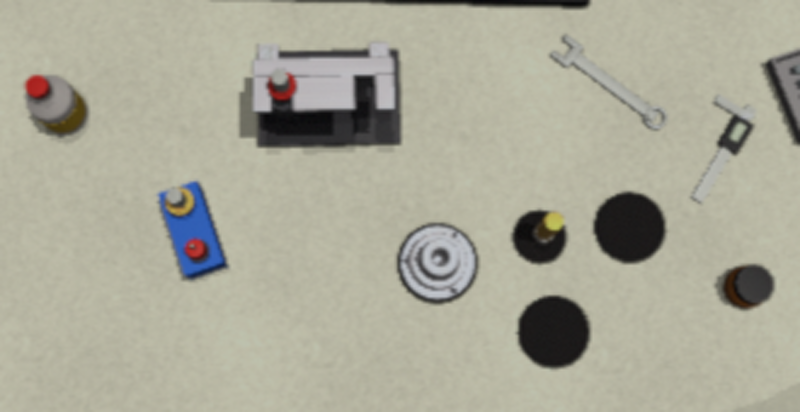

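View pics/s1.png

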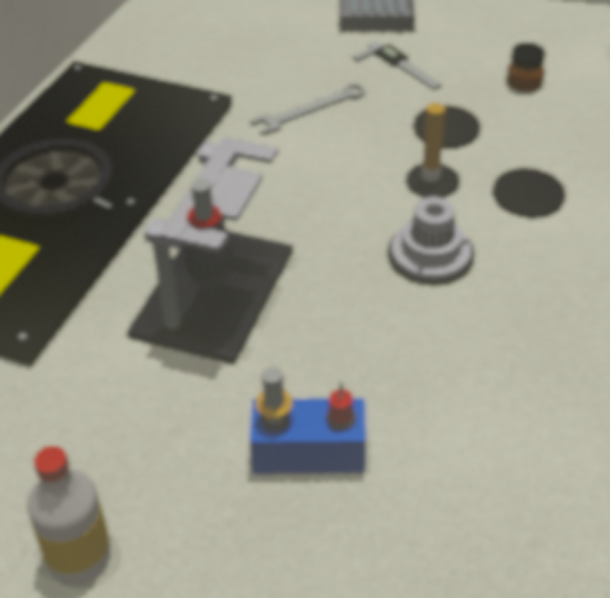

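The arbor (bright, brass flange) is in the upper-left hole of the block, top view ≈ (184,211). The pin is at (191,233). There are three pad-like discs in the top view: (333,227), (370,224) and (339,267). The one at (333,227) is the smallest and the knocker stands on it, so it is the pad. I'll check this in enlarged crops.

Run:
```python
import cv2,numpy as np
T=cv2.imread("pics/top0.png");S=cv2.imread("pics/side0.png")
def cr(I,u,v):
    w,h=44,33
    a=I[v:v+h,u:u+w]; b=cv2.resize(a,(396,297),interpolation=cv2.INTER_CUBIC)
    for k in range(0,w,5):
        if (u+k)%5==0 or True:
            uu=(u//5+1)*5-u+k
            x=int((uu+.5)*9); cv2.line(b,(x,0),(x,5),(0,0,255),1)
            if (u+uu)%10==0: cv2.putText(b,str(u+uu),(x-10,16),0,.35,(0,0,255),1)
    for k in range(0,h,5):
        vv=(v//5+1)*5-v+k; y=int((vv+.5)*9); cv2.line(b,(0,y),(5,y),(0,0,255),1)
        if (v+vv)%10==0: cv2.putText(b,str(v+vv),(6,y+4),0,.35,(0,0,255),1)
    return cv2.copyMakeBorder(b,0,3,0,4,0)
m=np.vstack([np.hstack([cr(T,270,221),cr(S,293,208)]),np.hstack([cr(T,238,148),cr(T,318,209)])])
cv2.imwrite("pics/m1.png",m)
m=np.vstack([np.hstack([cr(T,172,200),cr(S,231,280)]),np.hstack([cr(S,210,185),cr(S,296,170)])])
cv2.imwrite("pics/m2.png",m)
```

```text
(no output)
```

View pics/m1.png

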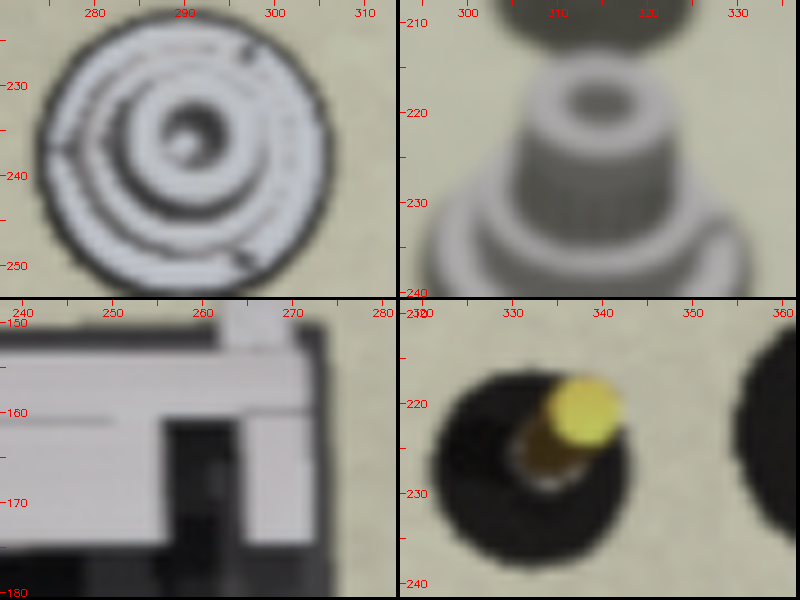

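View pics/m2.png

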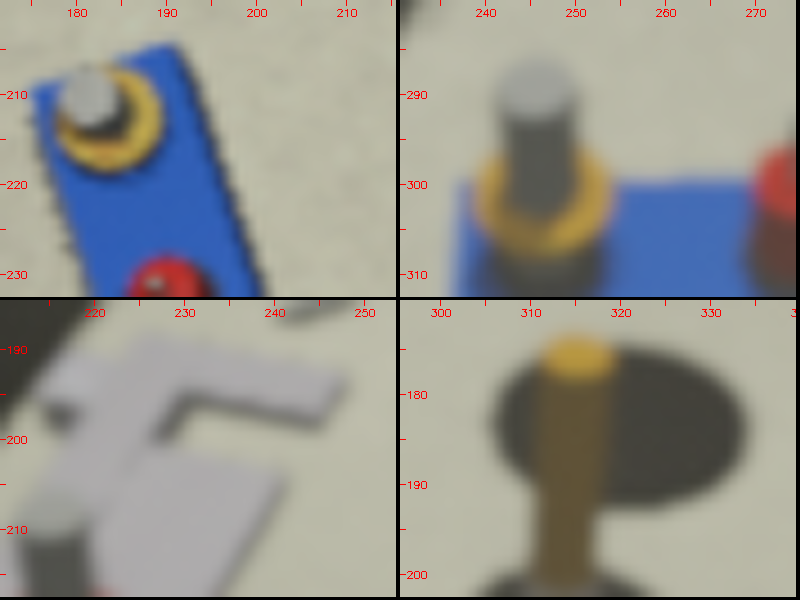

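The crops confirm it. The smallest disc (top view centre (332,227), 22 px wide, against 29 px for the other two) carries the knocker. The empty slot is at top (260,167), the chuck mouth at top (291,236) and side (315,219), and the arbor top at top (181.6,210.3) and side (246,289.5). Next I'll triangulate.

```bash
cat > h.py <<'E'
import numpy as np
from scipy.optimize import least_squares
C={"top":(np.array([[520.49261316,0,278.10583633],[0,520.49261316,205.34203645],[0,0,1]]),np.array([[0.01903179,-0.99966283,0.01766405,-0.04900599],[0.9834108,0.02190413,0.18006499,-0.55142718],[-0.18039119,0.01394406,0.9834961,-1.57293043]])),
"side":(np.array([[452.16890202,0,277.81545632],[0,452.16890202,214.4160421],[0,0,1]]),np.array([[-0.93942175,-0.34275208,0.00279173,0.50133119],[0.22466862,-0.60958425,0.76021777,-0.21918131],[-0.25886443,0.71479232,0.64966234,-1.11195373]]))}
def proj(c,p):
    K,V=C[c]; q=V[:,:3]@np.asarray(p,float)+V[:,3]; q=K@(q*[1,-1,-1]); return q[:2]/q[2]
def atz(c,uv,z):
    return least_squares(lambda a:proj(c,[a[0],a[1],z])-uv,[.5,0]).x
def tri(t,s):
    r=least_squares(lambda p:np.r_[proj("top",p)-t,proj("side",p)-s],[.5,0,.1]); return r.x.round(4),r.fun.round(2)
E
python3 - <<'E'
from h import *
A=np.round
print("arbor",A(atz("top",(181.6,210.3),.12),4),A(atz("top",(183.7,212.7),.08),4),A(atz("side",(245.8,289.5),.12),4),tri((181.6,210.3),(245.8,289.5)))
print("mouth",tri((290.9,235.7),(314.9,218.9)), [A(atz("top",(290.9,235.7),z),4) for z in(.068,.076)],"nest",A(atz("top",(290.2,237.4),.014),4))
print("knock",tri((338.05,220.8),(315.5,175.7)),A(atz("top",(338.05,220.8),.116),4),"pad",A(atz("top",(332.1,227.2),.006),4))
for n,uv in dict(lf=(256.4,174.5),rf=(264.8,174.5),lb=(255.7,160.8),rb=(264.2,160.8)).items(): print(n,A(atz("top",uv,.165),4))
for n,xy in dict(rf=(318,418),lf=(285,475),rb=(190,393),lb=(157,442)).items(): print(n,A(atz("side",(210+xy[0]/9-.5,185+(xy[1]-300)/9-.5),.165),4))
for n,uv in dict(pin=(190.3,232.3)).items(): print(n,A(atz("top",uv,.09),4))
E
```

```text
arbor [0.5182 0.2495] [0.5177 0.2497] [0.5173 0.2502] (array([0.5179, 0.2495, 0.1191]), array([ 0.03,  0.17, -0.12, -0.03]))
mouth (array([ 0.4546, -0.078 ,  0.0754]), array([ 0.01,  0.08, -0.07, -0.02])) [array([ 0.4558, -0.0782]), array([ 0.4548, -0.0779])] nest [ 0.457  -0.0783]
knock (array([ 0.4966, -0.2162,  0.117 ]), array([ 0.03,  0.24, -0.23, -0.05])) [ 0.4974 -0.2163] pad [ 0.4935 -0.2117]
lf [0.6216 0.0292]
rf [0.6222 0.0047]
lb [0.6629 0.0324]
rb [0.6635 0.0074]
rf [0.6227 0.0048]
lf [0.6212 0.0317]
rb [0.6618 0.0069]
lb [0.6611 0.0307]
pin [0.4569 0.2251]
```

```bash
cat >> h.py <<'E'
from scipy.spatial.transform import Rotation as R
def d(a,b,rot):   # world step a->b in tool axes, and tilt error to straight down
    M=R.from_euler("xyz",rot,degrees=True); return np.round(M.inv().apply(np.subtract(b,a)),4)
E
python3 - <<'E'
from h import *
from cell import get_obs
o=get_obs(); r=o["tool_rot"]; a=o["tool_pos"]
print(d(a,[.5,-.3,.24],r),d([.5,-.3,.24],[.5179,.2497,.24],r))
E
```

```text
[ 0.383  -0.2103 -0.0175] [ 0.1867 -0.5173 -0.    ]
```

Call:
{"fn": "play_rows", "kwargs": {"steps": [[[0.0425, -0.0233, -0.002, 0, 0, 0, 0.087], [0.0425, -0.0233, -0.002, 0, 0, 0, 0.087], [0.0425, -0.0233, -0.002, 0, 0, 0, 0.087], [0.0425, -0.0233, -0.002, 0, 0, 0, 0.087], [0.0425, -0.0233, -0.002, 0, 0, 0, 0.087], [0.0425, -0.0233, -0.002, 0, 0, 0, 0.087], [0.0425, -0.0233, -0.002, 0, 0, 0, 0.087], [0.0425, -0.0233, -0.002, 0, 0, 0, 0.087], [0.0425, -0.0233, -0.002, 0, 0, 0, 0.087]]]}}

```text
time_s: 2.3
tool_pos: [0.5008, -0.2993, 0.241]
tool_rot: [179.9, -0.0, 18.0]
force: [-0.4, -1.0, -0.1]
grip_width: 0.0866
grasp_force: 0.0
```

Call:
{"fn": "play_rows", "kwargs": {"steps": [[[0.0156, -0.0431, 0, 0, 0, 0, 0.087], [0.0156, -0.0431, 0, 0, 0, 0, 0.087], [0.0156, -0.0431, 0, 0, 0, 0, 0.087], [0.0156, -0.0431, 0, 0, 0, 0, 0.087], [0.0156, -0.0431, 0, 0, 0, 0, 0.087], [0.0156, -0.0431, 0, 0, 0, 0, 0.087], [0.0156, -0.0431, 0, 0, 0, 0, 0.087], [0.0156, -0.0431, 0, 0, 0, 0, 0.087], [0.0156, -0.0431, 0, 0, 0, 0, 0.087], [0.0156, -0.0431, 0, 0, 0, 0, 0.087], [0.0156, -0.0431, 0, 0, 0, 0, 0.087], [0.0156, -0.0431, 0, 0, 0, 0, 0.087]]]}}

```text
time_s: 3.5
tool_pos: [0.5182, 0.2506, 0.2409]
tool_rot: [180.0, -0.1, 17.9]
force: [0.5, 0.4, 0.6]
grip_width: 0.0872
grasp_force: 0.0
```

Call:
{"fn": "play_rows", "kwargs": {"steps": [[[0, 0, 0, 0, 0, 0, 0.087], [0, 0, 0, 0, 0, 0, 0.087], [0, 0, 0, 0, 0, 0, 0.087]]]}}

```text
time_s: 3.8
tool_pos: [0.5185, 0.2475, 0.2403]
tool_rot: [179.9, 0.0, 17.9]
force: [0.1, 0.6, -0.4]
grip_width: 0.087
grasp_force: 0.0
```

Call:
{"fn": "play_rows", "kwargs": {"steps": [[[0, 0, 0.04, 0, 0, 0, 0.087], [0, 0, 0.04, 0, 0, 0, 0.07], [0, 0, 0.04, 0, 0, 0, 0.06], [0, 0, 0.024, 0, 0, 0, 0.05], [0, 0, 0.01, 0, 0, 0, 0.05], [0, 0, 0, 0, 0, 0, 0.03], [0, 0, 0, 0, 0, 0, 0.01], [0, 0, 0, 0, 0, 0, 0.01], [0, 0, 0, 0, 0, 0, 0.01], [0, 0, 0, 0, 0, 0, 0.01], [0, 0, 0, 0, 0, 0, 0.01]]], "force": 30}}

```text
time_s: 4.9
tool_pos: [0.5185, 0.2494, 0.0872]
tool_rot: [-180.0, -0.1, 18.0]
force: [0.7, -0.1, 2.3]
grip_width: 0.019
grasp_force: 30.0
```

Call:
{"fn": "play_rows", "kwargs": {"steps": [[[0, 0, -0.01, 0, 0, 0, 0.01], [0, 0, -0.03, 0, 0, 0, 0.01], [0, 0, -0.04, 0, 0, 0, 0.01], [0, 0, -0.03, 0, 0, 0, 0.01], [0, 0, 0, 0, 0, 0, 0.01], [0, 0, 0, 0, 0, 0, 0.01]]]}}

```text
time_s: 5.5
tool_pos: [0.5181, 0.2489, 0.1969]
tool_rot: [180.0, -0.0, 18.0]
force: [0.1, 0.7, -3.0]
grip_width: 0.0191
grasp_force: 30.0
```

Call:
{"fn": "play_rows", "kwargs": {"steps": [[[-0.0081, 0.0146, 0, 0, 0, 0, 0.01], [-0.0161, 0.0292, 0, 0, 0, 0, 0.01], [-0.0161, 0.0292, 0, 0, 0, 0, 0.01], [-0.0161, 0.0292, 0, 0, 0, 0, 0.01], [-0.0161, 0.0292, 0, 0, 0, 0, 0.01], [-0.0161, 0.0292, 0, 0, 0, 0, 0.01], [-0.0161, 0.0292, 0, 0, 0, 0, 0.01], [-0.0161, 0.0292, 0, 0, 0, 0, 0.01], [-0.0161, 0.0292, 0, 0, 0, 0, 0.01], [-0.0161, 0.0292, 0, 0, 0, 0, 0.01], [-0.0081, 0.0143, 0, 0, 0, 0, 0.01], [0, 0, 0, 0, 0, 0, 0.01]]]}}

```text
time_s: 6.7
tool_pos: [0.4528, -0.0812, 0.1945]
tool_rot: [-179.9, 0.2, 17.7]
force: [0.2, 0.4, -2.1]
grip_width: 0.0193
grasp_force: 30.0
```

Run:
```python
from h import *
from cell import *
import cv2
print([get_obs()[k] for k in("tool_pos","tool_rot","force")])
def cr(I,u,v):
    w,h=60,66
    b=cv2.resize(I[v:v+h,u:u+w],(w*6+0,h*9-54*0)[:1]+(h*6,),interpolation=cv2.INTER_CUBIC)
    return cv2.copyMakeBorder(b,0,0,0,4,0)
out=[]
for c in("top","side"):
    f=cv2.cvtColor(read_camera(c)["frame"],cv2.COLOR_RGB2BGR); cv2.imwrite(f"pics/{c}_ins.png",f)
    p=proj(c,[.455,-.078,.12]); u,v=int(p[0]-30),int(p[1]-36); print(c,u,v); out.append(cr(f,u,v))
    print(c,"bottom exp",proj(c,[.455,-.078,.118]),"mouth",proj(c,[.4548,-.078,.0754]),"flange",proj(c,[.455,-.078,.184]))
cv2.imwrite("pics/ins.png",np.hstack(out))
```

```text
[array([ 0.45278288, -0.08116739,  0.19453796]), array([-179.9225449 ,    0.22117238,   17.66483788]), array([ 0.22072012,  0.3886354 , -2.10005554])]
top 261 197
top bottom exp [291.52724903 233.87913678] mouth [290.9232443  235.71259941] flange [292.52919162 230.94155684]
side 285 170
side bottom exp [315.57942133 206.82415872] mouth [314.76094741 218.85343223] flange [317.03964018 187.08681583]
```

View pics/ins.png

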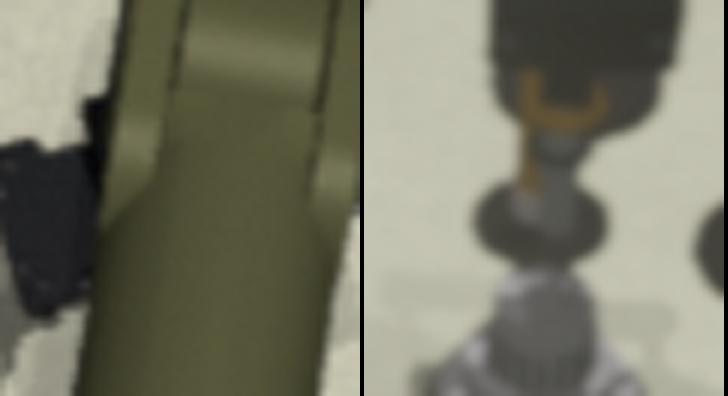

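Side view: the arbor hangs upright. Its flange is at about x=559 in the crop, where I expected it, and its taper foot at (545,225) is above the chuck mouth at (546,300). The arm blocks the top view. I'll settle and read the pose.

Call:
{"fn": "play_rows", "kwargs": {"steps": [[[0, 0, 0, 0, 0, 0, 0.01], [0, 0, 0, 0, 0, 0, 0.01], [0, 0, 0, 0, 0, 0, 0.01]]]}}

```text
time_s: 7.1
tool_pos: [0.455, -0.0773, 0.1964]
tool_rot: [-180.0, 0.0, 18.1]
force: [-1.0, -0.4, -2.6]
grip_width: 0.0193
grasp_force: 30.0
```

Run:
```python
from h import *
from cell import *
import cv2
P=[]
for i in range(6):
    f=read_camera("side"); o=get_obs(); P.append(np.r_[o["tool_pos"],o["tool_rot"]%360,o["force"]])
print(np.mean(P,0).round(4),np.std(P,0).round(4))
g=cv2.cvtColor(f["frame"],cv2.COLOR_RGB2GRAY).astype(int)
for v in (200,202,204,206,217,219,221,224): print(v,g[v,300:332])
```

```text
[ 4.550000e-01 -7.790000e-02  1.965000e-01  1.799941e+02  1.200012e+02
  1.802130e+01  1.280000e-01  2.320000e-02 -2.155900e+00] [0.000000e+00 2.000000e-04 0.000000e+00 3.400000e-03 1.697039e+02
 2.450000e-02 4.567000e-01 3.784000e-01 4.701000e-01]
200 [192 192 192 191 188 178 160 141 128 116 102  92  87  85  84  84  85  85
  87 103 135 161 177 185 189 191 191 191 191 191 191 191]
202 [193 193 189 178 155 123  93  77  75  86  97 100  96  90  85  85  85  84
  83  80  79  88 111 140 165 181 188 190 191 191 190 190]
204 [192 188 173 142 104  77  70  69  73  83  93  99  99  92  86  86  85  84
  82  76  71  68  69  79 107 146 174 187 190 191 191 191]
206 [192 185 161 122  85  72  70  69  68  73  82  89  91  88  85  85  85  84
  80  74  69  67  67  69  83 125 165 184 190 192 193 193]
217 [184 184 184 184 184 182 178 171 165 158 151 139 126 115 108 100  96  96
  96  97 115 144 168 184 191 194 194 193 192 193 193 194]
219 [182 182 183 182 181 175 160 142 132 129 124 113 101  95  93  94  92  91
  90  91  96 112 137 163 179 187 189 188 189 189 190 190]
221 [185 185 185 183 180 170 147 121 111 110 108 101  95  93  93  92  92  91
  90  90  91  94 109 138 161 172 176 176 177 177 177 177]
224 [192 189 181 166 143 117  97  92  94  95  96  94  93  93  92  93  93  93
  92  92  92  92  97 121 153 170 175 176 175 175 175 176]
```

Call:
{"fn": "play_rows", "kwargs": {"steps": [[[0, 0, 0.02, 0, 0, 0, 0.01], [0, 0, 0.015, 0, 0, 0, 0.01], [0, 0, 0.008, 0, 0, 0, 0.01], [0, 0, 0.004, 0, 0, 0, 0.01], [0, 0, 0.004, 0, 0, 0, 0.01]]]}}

```text
time_s: 7.9
tool_pos: [0.4553, -0.0784, 0.1458]
tool_rot: [180.0, -0.0, 18.0]
force: [0.1, -0.3, -1.2]
grip_width: 0.0193
grasp_force: 30.0
```

Call:
{"fn": "play_rows", "kwargs": {"steps": [[[0, 0, 0.004, 0, 0, 0, 0.01], [0, 0, 0.004, 0, 0, 0, 0.01], [0, 0, 0.004, 0, 0, 0, 0.01], [0, 0, 0.004, 0, 0, 0, 0.01], [0, 0, 0.004, 0, 0, 0, 0.01], [0, 0, 0.002, 0, 0, 0, 0.01], [0, 0, 0.002, 0, 0, 0, 0.01], [0, 0, 0, 0, 0, 0, 0.01]]]}}

```text
time_s: 8.7
tool_pos: [0.4548, -0.0782, 0.1213]
tool_rot: [-180.0, 0.0, 18.0]
force: [0.3, -0.3, -1.9]
grip_width: 0.0188
grasp_force: 30.0
```

Call:
{"fn": "play_rows", "kwargs": {"steps": [[[0, 0, 0.001, 0, 0, 0, 0.01], [0, 0, 0.001, 0, 0, 0, 0.01], [0, 0, 0.001, 0, 0, 0, 0.01], [0, 0, 0.001, 0, 0, 0, 0.01], [0, 0, 0, 0, 0, 0, 0.01]]]}}

```text
time_s: 9.2
tool_pos: [0.4549, -0.0782, 0.1174]
tool_rot: [180.0, 0.0, 18.0]
force: [0.8, -0.9, -2.1]
grip_width: 0.0193
grasp_force: 30.0
```

Call:
{"fn": "play_rows", "kwargs": {"steps": [[[0, 0, 0.0007, 0, 0, 0, 0.01], [0, 0, 0.0007, 0, 0, 0, 0.01], [0, 0, 0, 0, 0, 0, 0.01]]]}}

```text
time_s: 9.5
tool_pos: [0.4549, -0.0782, 0.116]
tool_rot: [180.0, 0.0, 18.0]
force: [0.5, -1.4, -2.4]
grip_width: 0.0191
grasp_force: 30.0
```

Call:
{"fn": "play_rows", "kwargs": {"steps": [[[0, 0, 0.0007, 0, 0, 0, 0.01], [0, 0, 0.0007, 0, 0, 0, 0.01], [0, 0, 0, 0, 0, 0, 0.01]]]}}

```text
time_s: 9.8
tool_pos: [0.4549, -0.0783, 0.1147]
tool_rot: [180.0, 0.0, 18.0]
force: [1.3, -1.5, -1.9]
grip_width: 0.0196
grasp_force: 30.0
```

Call:
{"fn": "play_rows", "kwargs": {"steps": [[[0, 0, 0.0007, 0, 0, 0, 0.01], [0, 0, 0, 0, 0, 0, 0.01]]]}}

```text
time_s: 10.0
tool_pos: [0.4549, -0.0782, 0.114]
tool_rot: [180.0, 0.0, 18.0]
force: [-0.3, -1.7, -2.0]
grip_width: 0.0191
grasp_force: 30.0
```

Call:
{"fn": "play_rows", "kwargs": {"steps": [[[0, 0, 0.0007, 0, 0, 0, 0.01], [0, 0, 0, 0, 0, 0, 0.01]]]}}

```text
time_s: 10.2
tool_pos: [0.4549, -0.0783, 0.1133]
tool_rot: [180.0, 0.0, 18.0]
force: [0.5, -1.3, -1.8]
grip_width: 0.0193
grasp_force: 30.0
```

Call:
{"fn": "play_rows", "kwargs": {"steps": [[[-0.0002, 0.0006, 0.0004, 0, 0, 0, 0.01], [0, 0, 0.0004, 0, 0, 0, 0.01], [0, 0, 0, 0, 0, 0, 0.01]]]}}

```text
time_s: 10.5
tool_pos: [0.455, -0.0785, 0.1126]
tool_rot: [-180.0, -0.0, 18.0]
force: [-0.2, -0.1, -1.3]
grip_width: 0.0193
grasp_force: 30.0
```

Call:
{"fn": "play_rows", "kwargs": {"steps": [[[0, 0, 0.0006, 0, 0, 0, 0.01], [0, 0, 0, 0, 0, 0, 0.01]]]}}

```text
time_s: 10.7
tool_pos: [0.455, -0.0786, 0.1121]
tool_rot: [-180.0, -0.0, 18.0]
force: [-0.8, 0.8, 0.8]
grip_width: 0.0192
grasp_force: 30.0
```

Call:
{"fn": "play_rows", "kwargs": {"steps": [[[0, 0, 0.0006, 0, 0, 0, 0.01], [0, 0, 0, 0, 0, 0, 0.01]]]}}

```text
time_s: 10.9
tool_pos: [0.4552, -0.0787, 0.1117]
tool_rot: [180.0, -0.0, 18.0]
force: [-0.5, 1.6, 3.0]
grip_width: 0.0193
grasp_force: 30.0
```

Call:
{"fn": "play_rows", "kwargs": {"steps": [[[0, 0, 0, 0, 0, 0, 0.022], [0, 0, 0, 0, 0, 0, 0.026], [0, 0, 0, 0, 0, 0, 0.034], [0, 0, 0, 0, 0, 0, 0.045], [0, 0, 0, 0, 0, 0, 0.055], [0, 0, 0, 0, 0, 0, 0.055]]]}}

```text
time_s: 11.5
tool_pos: [0.4549, -0.0789, 0.1113]
tool_rot: [180.0, 0.0, 18.0]
force: [0.1, -0.2, 0.7]
grip_width: 0.0495
grasp_force: 0.0
```

Call:
{"fn": "play_rows", "kwargs": {"steps": [[[0, 0, -0.01, 0, 0, 0, 0.055], [0, 0, -0.03, 0, 0, 0, 0.055], [0, 0, -0.03, 0, 0, 0, 0.055], [0, 0, -0.03, 0, 0, 0, 0.055], [0, 0, 0, 0, 0, 0, 0.055]]]}}

```text
time_s: 12.0
tool_pos: [0.4578, -0.0792, 0.2164]
tool_rot: [179.7, -0.4, 18.0]
force: [1.0, 0.6, 0.3]
grip_width: 0.055
grasp_force: 0.0
```

Run:
```python
from h import *
from cell import *
o=get_obs();r=[180,0,18]
print(o["tool_pos"],d([.455,-.0787,.2118],[.4967,-.2163,.19],r))
```

```text
[ 0.45778125 -0.07919411  0.21637353] [-0.0029  0.1438  0.0218]
```

Call:
{"fn": "play_rows", "kwargs": {"steps": [[[0, 0.015, 0, 0, 0, 0, 0.07], [-0.001, 0.03, 0, 0, 0, 0, 0.07], [-0.001, 0.04, 0, 0, 0, 0, 0.07], [-0.001, 0.035, 0.002, 0, 0, 0, 0.07], [0, 0.018, 0.01, 0, 0, 0, 0.07], [0, 0.0058, 0.02, 0, 0, 0, 0.07], [0, 0, 0.03, 0, 0, 0, 0.07], [0, 0, 0.03, 0, 0, 0, 0.07], [0, 0, 0.03, 0, 0, 0, 0.06], [0, 0, 0.015, 0, 0, 0, 0.05], [0, 0, 0.0058, 0, 0, 0, 0.05], [0, 0, 0, 0, 0, 0, 0.05]]]}}

```text
time_s: 13.2
tool_pos: [0.4961, -0.2168, 0.0679]
tool_rot: [-179.9, 0.1, 18.0]
force: [-0.2, -1.1, 0.6]
grip_width: 0.0519
grasp_force: 0.0
```

Call:
{"fn": "play_rows", "kwargs": {"steps": [[[0, 0, 0, 0, 0, 0, 0.035], [0, 0, 0, 0, 0, 0, 0.015], [0, 0, 0, 0, 0, 0, 0.015], [0, 0, 0, 0, 0, 0, 0.015], [0, 0, 0, 0, 0, 0, 0.015], [0, 0, 0, 0, 0, 0, 0.015]]], "force": 55}}

```text
time_s: 13.8
tool_pos: [0.4969, -0.2168, 0.0692]
tool_rot: [179.9, -0.0, 18.0]
force: [-0.3, 0.3, 3.4]
grip_width: 0.0232
grasp_force: 55.0
```

Call:
{"fn": "play_rows", "kwargs": {"steps": [[[0, 0, -0.01, 0, 0, 0, 0.015], [0, 0, -0.03, 0, 0, 0, 0.015], [0, 0, -0.04, 0, 0, 0, 0.015], [0, 0, -0.04, 0, 0, 0, 0.015], [0, 0, -0.03, 0, 0, 0, 0.015], [0, 0, -0.01, 0, 0, 0, 0.015], [0, 0, 0, 0, 0, 0, 0.015]]]}}

```text
time_s: 14.5
tool_pos: [0.4969, -0.2166, 0.2294]
tool_rot: [179.9, -0.1, 18.0]
force: [-0.5, -0.1, -3.3]
grip_width: 0.0229
grasp_force: 55.0
```

Call:
{"fn": "play_rows", "kwargs": {"steps": [[[0, -0.0108, 0, 0, 0, 0, 0.015], [0.001, -0.022, 0, 0, 0, 0, 0.015], [0.001, -0.03, 0, 0, 0, 0, 0.015], [0.001, -0.03, 0, 0, 0, 0, 0.015], [0, -0.022, 0, 0, 0, 0, 0.015], [0, -0.016, 0, 0, 0, 0, 0.015], [0, -0.01, 0, 0, 0, 0, 0.015], [0, -0.003, 0, 0, 0, 0, 0.015], [0, 0, 0, 0, 0, 0, 0.015], [0, 0, 0, 0, 0, 0, 0.015], [0, 0, 0, 0, 0, 0, 0.015]]]}}

```text
time_s: 15.6
tool_pos: [0.4551, -0.0798, 0.2284]
tool_rot: [-180.0, 0.0, 17.9]
force: [-0.3, -0.1, -2.8]
grip_width: 0.0227
grasp_force: 55.0
```

Run:
```python
from h import *
from cell import *
import cv2
P=[]
for i in range(5):
    f=read_camera("side"); o=get_obs(); P.append(np.r_[o["tool_pos"],o["force"]])
print(np.mean(P,0).round(4),proj("side",[.455,-.0787,.1445]),proj("side",[.455,-.0787,.166]))
b=cv2.cvtColor(f["frame"],cv2.COLOR_RGB2BGR)[160:250,270:370]
cv2.imwrite("pics/tap.png",cv2.resize(b,(660,594),interpolation=cv2.INTER_CUBIC))
```

```text
[ 0.455  -0.0794  0.2284 -0.2354  0.2141 -3.4085] [316.22800819 198.91457003] [316.70645154 192.4577562 ]
```

View pics/tap.png

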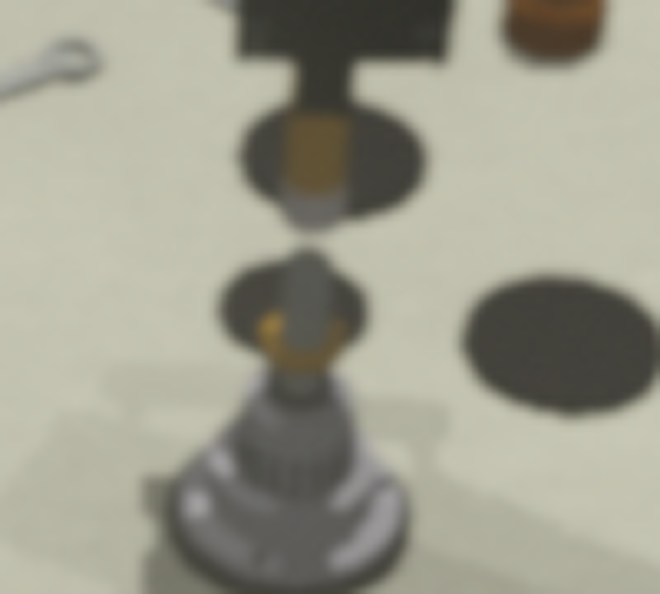

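Side view: the arbor stands upright in the chuck, its top at px (316,199) as predicted. The knocker face is directly above it, in line.

Call:
{"fn": "play_rows", "kwargs": {"steps": [[[0, 0, 0.008, 0, 0, 0, 0.015], [0, 0, 0.006, 0, 0, 0, 0.015], [0, 0, 0.003, 0, 0, 0, 0.015], [0, 0, 0.001, 0, 0, 0, 0.015], [0, 0, 0, 0, 0, 0, 0.015]]]}}

```text
time_s: 16.35
tool_pos: [0.4548, -0.0788, 0.2103]
tool_rot: [-180.0, 0.0, 18.0]
force: [-0.2, 0.2, -3.6]
grip_width: 0.023
grasp_force: 55.0
```

Call:
{"fn": "play_rows", "kwargs": {"steps": [[[0, 0, 0.0005, 0, 0, 0, 0.015], [0, 0, 0.0005, 0, 0, 0, 0.015], [0, 0, 0, 0, 0, 0, 0.015]]]}}

```text
time_s: 16.65
tool_pos: [0.455, -0.0789, 0.2096]
tool_rot: [180.0, -0.0, 18.0]
force: [-0.5, -0.6, -2.7]
grip_width: 0.0231
grasp_force: 55.0
```

Call:
{"fn": "play_rows", "kwargs": {"steps": [[[0, 0, 0.0005, 0, 0, 0, 0.015], [0, 0, 0.0005, 0, 0, 0, 0.015], [0, 0, 0, 0, 0, 0, 0.015]]]}}

```text
time_s: 16.95
tool_pos: [0.4549, -0.0788, 0.2085]
tool_rot: [180.0, 0.0, 18.0]
force: [0.1, -0.1, -3.0]
grip_width: 0.023
grasp_force: 55.0
```

Call:
{"fn": "play_rows", "kwargs": {"steps": [[[0, 0, 0.0004, 0, 0, 0, 0.015], [0, 0, 0.0004, 0, 0, 0, 0.015], [0, 0, 0, 0, 0, 0, 0.015]]]}}

```text
time_s: 17.25
tool_pos: [0.455, -0.0788, 0.2078]
tool_rot: [180.0, -0.0, 18.0]
force: [-0.1, 0.2, -2.7]
grip_width: 0.023
grasp_force: 55.0
```

Call:
{"fn": "play_rows", "kwargs": {"steps": [[[0, 0, 0.0004, 0, 0, 0, 0.015], [0, 0, 0, 0, 0, 0, 0.015]]]}}

```text
time_s: 17.45
tool_pos: [0.4551, -0.0788, 0.2077]
tool_rot: [180.0, -0.0, 18.0]
force: [-0.2, 0.3, 0.3]
grip_width: 0.0231
grasp_force: 55.0
```

Call:
{"fn": "play_rows", "kwargs": {"steps": [[[0, 0, 0.0004, 0, 0, 0, 0.015], [0, 0, 0, 0, 0, 0, 0.015]]]}}

```text
time_s: 17.65
tool_pos: [0.4553, -0.0788, 0.2075]
tool_rot: [180.0, -0.0, 18.0]
force: [-0.9, 1.4, 2.2]
grip_width: 0.023
grasp_force: 55.0
```

Call:
{"fn": "play_rows", "kwargs": {"steps": [[[0, 0, 0.0004, 0, 0, 0, 0.015], [0, 0, 0, 0, 0, 0, 0.015]]]}}

```text
time_s: 17.85
tool_pos: [0.4554, -0.0788, 0.2073]
tool_rot: [180.0, -0.1, 18.0]
force: [-1.9, -0.5, 4.6]
grip_width: 0.0228
grasp_force: 55.0
```

Call:
{"fn": "play_rows", "kwargs": {"steps": [[[0, 0, 0.0004, 0, 0, 0, 0.015], [0, 0, 0.0003, 0, 0, 0, 0.015], [0, 0, 0, 0, 0, 0, 0.015]]]}}

```text
time_s: 18.15
tool_pos: [0.4556, -0.0789, 0.2071]
tool_rot: [179.9, -0.1, 18.0]
force: [-1.4, 0.3, 6.5]
grip_width: 0.0232
grasp_force: 55.0
```

Call:
{"fn": "play_rows", "kwargs": {"steps": [[[0, 0, 0.0003, 0, 0, 0, 0.015], [0, 0, 0, 0, 0, 0, 0.015]]]}}

```text
time_s: 18.35
tool_pos: [0.4557, -0.0789, 0.207]
tool_rot: [179.9, -0.1, 18.0]
force: [-1.6, 1.6, 9.0]
grip_width: 0.0233
grasp_force: 55.0
```

Call:
{"fn": "play_rows", "kwargs": {"steps": [[[0, 0, 0.0003, 0, 0, 0, 0.015], [0, 0, 0, 0, 0, 0, 0.015]]]}}

```text
time_s: 18.55
tool_pos: [0.4558, -0.0789, 0.2069]
tool_rot: [179.9, -0.1, 18.0]
force: [-1.9, 1.1, 10.0]
grip_width: 0.0231
grasp_force: 55.0
```

Call:
{"fn": "play_rows", "kwargs": {"steps": [[[0, 0, 0.0003, 0, 0, 0, 0.015], [0, 0, 0, 0, 0, 0, 0.015]]]}}

```text
time_s: 18.75
tool_pos: [0.4559, -0.0789, 0.2069]
tool_rot: [179.9, -0.1, 18.0]
force: [-1.5, 0.3, 11.7]
grip_width: 0.0235
grasp_force: 55.0
```

Call:
{"fn": "play_rows", "kwargs": {"steps": [[[0, 0, 0.0003, 0, 0, 0, 0.015], [0, 0, 0, 0, 0, 0, 0.015], [0, 0, 0, 0, 0, 0, 0.015]]]}}

```text
time_s: 19.05
tool_pos: [0.4561, -0.0789, 0.2068]
tool_rot: [179.9, -0.1, 18.0]
force: [-2.5, 0.3, 11.6]
grip_width: 0.0231
grasp_force: 55.0
```

Run:
```python
from h import *
from cell import *
P=[]
for i in range(5):
    read_camera("side"); o=get_obs(); P.append(np.r_[o["tool_pos"],o["force"]])
print(np.mean(P,0).round(4))
```

```text
[ 0.4561 -0.0789  0.2068 -2.012   0.3708 11.9817]
```

Call:
{"fn": "play_rows", "kwargs": {"steps": [[[0, 0, 0.0002, 0, 0, 0, 0.015], [0, 0, 0, 0, 0, 0, 0.015], [0, 0, 0, 0, 0, 0, 0.015], [0, 0, -0.001, 0, 0, 0, 0.015], [0, 0, -0.002, 0, 0, 0, 0.015], [0, 0, -0.005, 0, 0, 0, 0.015], [0, 0, -0.0161, 0, 0, 0, 0.015], [0, 0, 0, 0, 0, 0, 0.015]]]}}

```text
time_s: 20.1
tool_pos: [0.4558, -0.0791, 0.2296]
tool_rot: [179.9, -0.1, 18.0]
force: [0.6, -0.3, -3.0]
grip_width: 0.0233
grasp_force: 55.0
```

Call:
{"fn": "play_rows", "kwargs": {"steps": [[[0, 0.0104, 0, 0, 0, 0, 0.015], [-0.001, 0.022, 0, 0, 0, 0, 0.015], [-0.002, 0.03, 0, 0, 0, 0, 0.015], [-0.0016, 0.03, 0, 0, 0, 0, 0.015], [0, 0.022, 0, 0, 0, 0, 0.015], [0, 0.016, 0, 0, 0, 0, 0.015], [0, 0.008, 0, 0, 0, 0, 0.015], [0, 0, 0.01, 0, 0, 0, 0.015], [0, 0, 0.03, 0, 0, 0, 0.015], [0, 0, 0.04, 0, 0, 0, 0.015], [0, 0, 0.04, 0, 0, 0, 0.015], [0, 0, 0.025, 0, 0, 0, 0.015]]]}}

```text
time_s: 21.3
tool_pos: [0.491, -0.2096, 0.0799]
tool_rot: [-179.8, 0.2, 18.1]
force: [0.1, 0.8, -2.2]
grip_width: 0.0233
grasp_force: 55.0
```

Call:
{"fn": "play_rows", "kwargs": {"steps": [[[0, 0, 0.008, 0, 0, 0, 0.015], [0, 0, 0.003, 0, 0, 0, 0.015], [0, 0, 0.002, 0, 0, 0, 0.015], [0, 0, 0.001, 0, 0, 0, 0.015], [0, 0, 0, 0, 0, 0, 0.015], [0, 0, 0, 0, 0, 0, 0.015]]]}}

```text
time_s: 21.9
tool_pos: [0.4939, -0.2122, 0.0705]
tool_rot: [179.9, -0.1, 18.0]
force: [0.1, 1.1, -2.7]
grip_width: 0.0231
grasp_force: 55.0
```

Call:
{"fn": "play_rows", "kwargs": {"steps": [[[0, 0, 0.001, 0, 0, 0, 0.015], [0, 0, 0, 0, 0, 0, 0.015]]]}}

```text
time_s: 22.1
tool_pos: [0.4937, -0.2122, 0.0692]
tool_rot: [179.9, -0.0, 18.0]
force: [-0.4, 0.6, -0.3]
grip_width: 0.0229
grasp_force: 55.0
```

Call:
{"fn": "play_rows", "kwargs": {"steps": [[[0, 0, 0.0006, 0, 0, 0, 0.015], [0, 0, 0, 0, 0, 0, 0.015]]]}}

```text
time_s: 22.3
tool_pos: [0.4939, -0.2122, 0.0692]
tool_rot: [179.9, -0.0, 18.0]
force: [-2.1, -0.4, 3.8]
grip_width: 0.0231
grasp_force: 55.0
```

Standing on the pad. I'll let go and raise the gripper.

Call:
{"fn": "play_rows", "kwargs": {"steps": [[[0, 0, 0, 0, 0, 0, 0.026], [0, 0, 0, 0, 0, 0, 0.032], [0, 0, 0, 0, 0, 0, 0.045], [0, 0, 0, 0, 0, 0, 0.06], [0, 0, 0, 0, 0, 0, 0.06], [0, 0, 0, 0, 0, 0, 0.06], [0, 0, -0.02, 0, 0, 0, 0.06], [0, 0, -0.04, 0, 0, 0, 0.06], [0, 0, -0.04, 0, 0, 0, 0.06], [0, 0, -0.03, 0, 0, 0, 0.06], [0, 0, -0.0116, 0, 0, 0, 0.06]]]}}

```text
time_s: 23.4
tool_pos: [0.495, -0.2125, 0.2132]
tool_rot: [179.8, -0.2, 18.0]
force: [1.1, 0.2, 0.9]
grip_width: 0.0598
grasp_force: 0.0
```

Run:
```python
from h import *
from cell import *
import cv2
f=read_camera("side"); o=get_obs(); print(o["tool_pos"],o["force"])
b=cv2.cvtColor(f["frame"],cv2.COLOR_RGB2BGR)[160:250,270:370]
cv2.imwrite("pics/tap2.png",cv2.resize(b,(660,594),interpolation=cv2.INTER_CUBIC))
```

```text
[ 0.49505289 -0.21254393  0.21337307] [ 0.03370362 -0.78541213  1.0402299 ]
```

View pics/tap2.png

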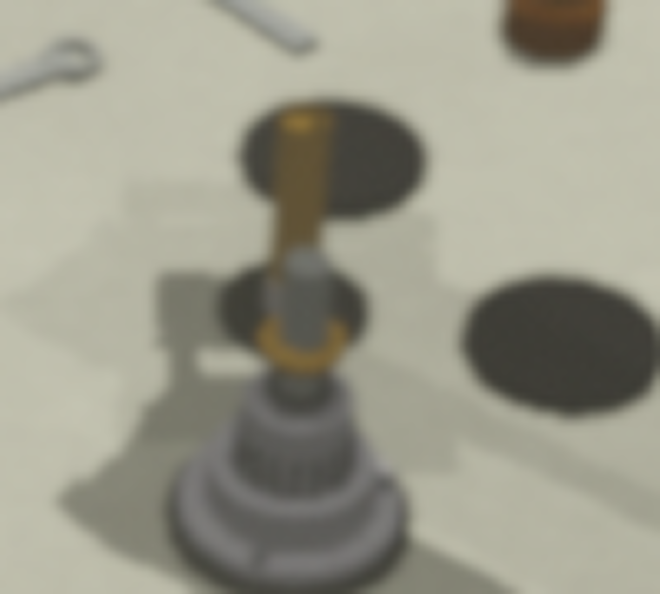

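The knocker stands upright on its pad (side px about (315,178)), and the arbor is still upright in the chuck. Going back to grip the arbor.

Call:
{"fn": "play_rows", "kwargs": {"steps": [[[0, -0.0104, 0, 0, 0, 0, 0.06], [0.001, -0.022, 0, 0, 0, 0, 0.06], [0.002, -0.03, 0, 0, 0, 0, 0.06], [0.0016, -0.03, 0, 0, 0, 0, 0.06], [0, -0.022, 0, 0, 0, 0, 0.06], [0, -0.016, 0, 0, 0, 0, 0.06], [0, -0.008, 0, 0, 0, 0, 0.06], [0, 0, 0.01, 0, 0, 0, 0.06], [0, 0, 0.03, 0, 0, 0, 0.06], [0, 0, 0.03, 0, 0, 0, 0.05], [0, 0, 0.02, 0, 0, 0, 0.05], [0, 0, 0.009, 0, 0, 0, 0.05]]]}}

```text
time_s: 24.65
tool_pos: [0.4532, -0.0798, 0.1077]
tool_rot: [-179.9, 0.2, 17.9]
force: [-1.1, -1.2, 0.3]
grip_width: 0.0509
grasp_force: 0.0
```

Call:
{"fn": "play_rows", "kwargs": {"steps": [[[0, 0, 0, 0, 0, 0, 0.05], [0, 0, 0, 0, 0, 0, 0.035], [0, 0, 0, 0, 0, 0, 0.025], [0, 0, 0, 0, 0, 0, 0.01], [0, 0, 0, 0, 0, 0, 0.01], [0, 0, 0, 0, 0, 0, 0.01], [0, 0, 0, 0, 0, 0, 0.01]]], "force": 45}}

```text
time_s: 25.35
tool_pos: [0.4552, -0.0786, 0.111]
tool_rot: [180.0, -0.0, 18.0]
force: [-0.1, 0.4, 2.6]
grip_width: 0.019
grasp_force: 45.0
```

Call:
{"fn": "play_rows", "kwargs": {"steps": [[[0, 0, -0.001, 0, 0, 0, 0.01], [0, 0, -0.003, 0, 0, 0, 0.01], [0, 0, -0.005, 0, 0, 0, 0.01], [0, 0, -0.01, 0, 0, 0, 0.01], [0, 0, -0.015, 0, 0, 0, 0.01], [0, 0, -0.015, 0, 0, 0, 0.01], [0, 0, -0.013, 0, 0, 0, 0.01], [0, 0, -0.008, 0, 0, 0, 0.01], [0, 0, -0.003, 0, 0, 0, 0.01], [0, 0, 0, 0, 0, 0, 0.01], [0, 0, 0, 0, 0, 0, 0.01]]]}}

```text
time_s: 26.45
tool_pos: [0.4544, -0.0788, 0.1829]
tool_rot: [-180.0, 0.1, 18.0]
force: [-0.6, -1.1, -5.0]
grip_width: 0.0189
grasp_force: 45.0
```

Run:
```python
from h import *
r=[180,0,18]
c=np.array([.650,.0188,.184]);s=c-[.08*np.cos(.045),.08*np.sin(.045),0]
print(d([.455,-.0787,.184],s,r),d(s,c,r))
```

```text
[ 0.1385 -0.0537 -0.    ] [0.0771 0.0213 0.    ]
```

Force −5 N, so the whole holder lifted (about 4.5 N). Moving to the front of the slot.

Call:
{"fn": "play_rows", "kwargs": {"steps": [[[0.006, -0.0023, 0, 0, 0, 0, 0.01], [0.014, -0.0054, 0, 0, 0, 0, 0.01], [0.02, -0.0078, 0, 0, 0, 0, 0.01], [0.025, -0.0097, 0, 0, 0, 0, 0.01], [0.025, -0.0097, 0, 0, 0, 0, 0.01], [0.02, -0.0078, 0, 0, 0, 0, 0.01], [0.016, -0.0062, 0, 0, 0, 0, 0.01], [0.009, -0.0035, 0, 0, 0, 0, 0.01], [0.0035, -0.0013, 0, 0, 0, 0, 0.01], [0, 0, 0, 0, 0, 0, 0.01], [0, 0, 0, 0, 0, 0, 0.01], [0, 0, 0, 0, 0, 0, 0.01]]]}}

```text
time_s: 27.65
tool_pos: [0.5696, 0.014, 0.1835]
tool_rot: [180.0, 0.0, 17.9]
force: [-0.5, -0.0, -5.8]
grip_width: 0.019
grasp_force: 45.0
```

Run:
```python
from h import *
from cell import *
import cv2
P=[]
for i in range(4):
    f=read_camera("side"); o=get_obs(); P.append(np.r_[o["tool_pos"],o["force"]])
m=np.mean(P,0); print(m.round(4)); q=m[:3]
for n,p in dict(flange=q-[0,0,.0136],collar=q-[0,0,.0316],mouth=q-[0,0,.0385],bottom=q-[0,0,.0965],forkfront=[.6218,.0176,.165]).items(): print(n,proj("side",p).round(1))
b=cv2.cvtColor(f["frame"],cv2.COLOR_RGB2BGR)[170:260,200:310]
cv2.imwrite("pics/fork.png",cv2.resize(b,(726,594),interpolation=cv2.INTER_CUBIC))
```

```text
[ 5.6980e-01  1.4300e-02  1.8370e-01 -2.3730e-01  2.5000e-03 -4.6764e+00]
flange [262.6 202.7]
collar [262.7 208.2]
mouth [262.8 210.3]
bottom [263.2 227.2]
forkfront [243.2 200.6]
```

View pics/fork.png

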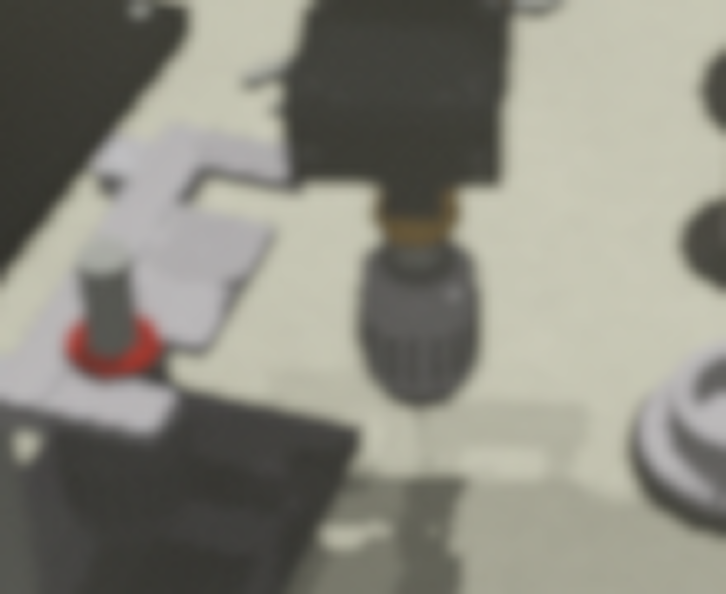

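The holder is intact, the chuck hanging on the taper in front of the slot (flange side px (263,203), as predicted). Now moving it in.

Call:
{"fn": "play_rows", "kwargs": {"steps": [[[0.005, 0.0014, 0, 0, 0, 0, 0.01], [0.009, 0.0025, 0, 0, 0, 0, 0.01], [0.009, 0.0025, 0, 0, 0, 0, 0.01], [0.009, 0.0025, 0, 0, 0, 0, 0.01], [0.005, 0.0014, 0, 0, 0, 0, 0.01], [0.003, 0.0008, 0, 0, 0, 0, 0.01], [0, 0, 0, 0, 0, 0, 0.01]]]}}

```text
time_s: 28.55
tool_pos: [0.6119, 0.017, 0.1833]
tool_rot: [-180.0, 0.0, 18.0]
force: [-0.2, 0.4, -5.7]
grip_width: 0.0188
grasp_force: 45.0
```

Call:
{"fn": "play_rows", "kwargs": {"steps": [[[0.004, 0.0011, 0, 0, 0, 0, 0.01], [0.007, 0.0019, 0, 0, 0, 0, 0.01], [0.007, 0.0019, 0, 0, 0, 0, 0.01], [0.004, 0.0011, 0, 0, 0, 0, 0.01], [0, 0, 0, 0, 0, 0, 0.01]]]}}

```text
time_s: 29.05
tool_pos: [0.635, 0.0179, 0.1834]
tool_rot: [-180.0, -0.0, 18.0]
force: [-0.1, 0.5, -3.0]
grip_width: 0.0191
grasp_force: 45.0
```

Call:
{"fn": "play_rows", "kwargs": {"steps": [[[0.006, 0.0017, 0, 0, 0, 0, 0.01], [0.006, 0.0017, 0, 0, 0, 0, 0.01], [0.0031, 0.0008, 0, 0, 0, 0, 0.01], [0, 0, 0, 0, 0, 0, 0.01], [0, 0, 0, 0, 0, 0, 0.01]]]}}

```text
time_s: 29.55
tool_pos: [0.65, 0.0188, 0.1819]
tool_rot: [-179.9, 0.0, 18.0]
force: [2.3, 0.9, -12.3]
grip_width: 0.0188
grasp_force: 45.0
```

Run:
```python
from h import *
from cell import *
import cv2
P=[]
for i in range(4):
    f=read_camera("side"); o=get_obs(); P.append(np.r_[o["tool_pos"],o["tool_rot"],o["force"],o["wrist_torque"]]); print(P[-1].round(4))
b=cv2.cvtColor(f["frame"],cv2.COLOR_RGB2BGR)
q=o["tool_pos"]
for n,p in dict(flange=q-[0,0,.0136],bottom=q-[0,0,.0965]).items(): print(n,proj("side",p).round(1))
a=cv2.resize(b[170:250,190:290],(400,320),interpolation=cv2.INTER_CUBIC)
t=cv2.cvtColor(read_camera("top")["frame"],cv2.COLOR_RGB2BGR)
a2=cv2.resize(t[130:210,200:300],(400,320),interpolation=cv2.INTER_CUBIC)
cv2.imwrite("pics/fork2.png",np.hstack([a,a2]))
```

```text
[ 6.500000e-01  1.880000e-02  1.819000e-01 -1.799455e+02  2.410000e-02
  1.799950e+01  2.304800e+00  1.575300e+00 -1.341500e+01  3.246000e-01
 -4.139000e-01 -2.330000e-02]
[ 6.500000e-01  1.880000e-02  1.820000e-01 -1.799463e+02  2.010000e-02
  1.799740e+01  1.690300e+00  1.168400e+00 -1.392800e+01  3.401000e-01
 -5.394000e-01  1.250000e-02]
[ 6.50000e-01  1.87000e-02  1.82000e-01 -1.79953e+02  2.78000e-02
  1.79985e+01  2.77600e+00  9.95200e-01 -1.46628e+01  3.92800e-01
 -6.34700e-01  1.52000e-02]
[ 6.499000e-01  1.870000e-02  1.821000e-01 -1.799524e+02  2.890000e-02
  1.798810e+01  3.326500e+00  1.003700e+00 -1.532770e+01  4.516000e-01
 -6.202000e-01  1.770000e-02]
flange [232.8 197.4]
bottom [234.7 221.7]
```

View pics/fork2.png

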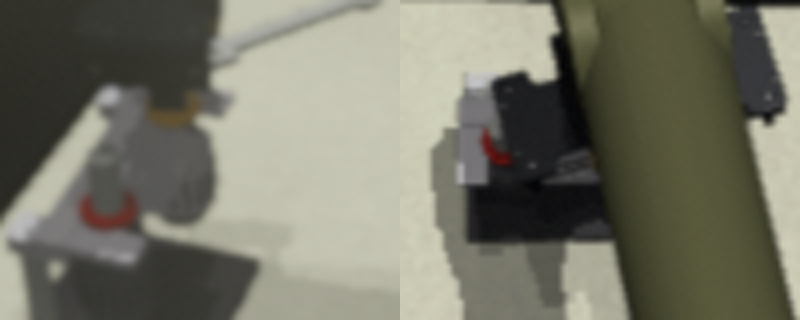

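Something is pulling the tool down about 8–10 N more than the holder's weight, so part of the holder is probably touching from below. The holder looks in place. Lowering is needed next anyway and relieves this, so I'll lower in small steps and watch the force.

Call:
{"fn": "play_rows", "kwargs": {"steps": [[[0, 0, 0.001, 0, 0, 0, 0.01], [0, 0, 0.001, 0, 0, 0, 0.01], [0, 0, 0, 0, 0, 0, 0.01]]]}}

```text
time_s: 30.1
tool_pos: [0.65, 0.0187, 0.182]
tool_rot: [180.0, -0.0, 18.0]
force: [0.5, 1.3, -10.9]
grip_width: 0.019
grasp_force: 45.0
```

Call:
{"fn": "play_rows", "kwargs": {"steps": [[[0, 0, 0.001, 0, 0, 0, 0.01], [0, 0, 0, 0, 0, 0, 0.01], [0, 0, 0, 0, 0, 0, 0.01]]]}}

```text
time_s: 30.4
tool_pos: [0.6503, 0.0183, 0.1816]
tool_rot: [179.9, -0.1, 18.0]
force: [-1.7, -0.0, -4.8]
grip_width: 0.0189
grasp_force: 45.0
```

Call:
{"fn": "play_rows", "kwargs": {"steps": [[[0, 0, 0.001, 0, 0, 0, 0.01], [0, 0, 0.001, 0, 0, 0, 0.01], [0, 0, 0, 0, 0, 0, 0.01]]]}}

```text
time_s: 30.7
tool_pos: [0.6506, 0.0181, 0.1794]
tool_rot: [179.9, -0.1, 18.0]
force: [0.5, -0.3, -2.1]
grip_width: 0.0187
grasp_force: 45.0
```

Run:
```python
from h import *
from cell import *
import cv2
P=[]
for i in range(4):
    f=read_camera("side"); o=get_obs(); P.append(np.r_[o["tool_pos"],o["force"]])
print(np.mean(P,0).round(4))
b=cv2.cvtColor(f["frame"],cv2.COLOR_RGB2BGR); cv2.imwrite("pics/f3.png",b)
def brass(fn,u0,u1,v0,v1):
    im=cv2.imread(fn).astype(int)[v0:v1,u0:u1]; m=(im[...,2]-im[...,0])>35
    v,u=np.nonzero(m); return u.min()+u0,u.max()+u0,v.min()+v0,v.max()+v0, [ (k+v0,int(m[k].sum())) for k in range(m.shape[0]) if m[k].any()]
def rim(p,z,r=.018):
    t=np.linspace(0,6.28,60); q=np.array([proj("side",[p[0]+r*np.cos(a),p[1]+r*np.sin(a),z]) for a in t]); return q.min(0).round(1),q.max(0).round(1)
print("block",brass("pics/side0.png",232,262,290,315),rim((.518,.2496),.074))
print("now",brass("pics/f3.png",222,245,185,210),rim(o["tool_pos"],o["tool_pos"][2]-.0136))
```

```text
[ 0.6505  0.0182  0.1793 -0.3439 -0.2597 -1.5658]
block (np.int64(239), np.int64(254), np.int64(296), np.int64(308), [(296, 2), (297, 7), (298, 8), (299, 9), (300, 8), (301, 7), (302, 7), (303, 9), (304, 14), (305, 12), (306, 10), (307, 9), (308, 4)]) (array([238.5, 296.3]), array([254.5, 309. ]))
now (np.int64(228), np.int64(238), np.int64(195), np.int64(201), [(195, 1), (196, 1), (197, 2), (198, 2), (199, 10), (200, 8), (201, 4)]) (array([225.7, 193.8]), array([239.8, 202.5]))
```

Call:
{"fn": "play_rows", "kwargs": {"steps": [[[0, 0, 0.0005, 0, 0, 0, 0.01], [0, 0, 0, 0, 0, 0, 0.01], [0, 0, 0, 0, 0, 0, 0.01], [0, 0, 0, 0, 0, 0, 0.01]]]}}

```text
time_s: 31.3
tool_pos: [0.6505, 0.0182, 0.179]
tool_rot: [179.9, -0.1, 18.0]
force: [-0.2, -2.6, 6.1]
grip_width: 0.0191
grasp_force: 45.0
```

Call:
{"fn": "play_rows", "kwargs": {"steps": [[[0, 0, -0.0005, 0, 0, 0, 0.01], [0, 0, 0, 0, 0, 0, 0.01], [0, 0, 0, 0, 0, 0, 0.01]]]}}

```text
time_s: 31.6
tool_pos: [0.6505, 0.0182, 0.179]
tool_rot: [180.0, -0.1, 18.0]
force: [0.9, -2.5, 5.2]
grip_width: 0.0186
grasp_force: 45.0
```

Call:
{"fn": "play_rows", "kwargs": {"steps": [[[0, 0, -0.0005, 0, 0, 0, 0.01], [0, 0, 0, 0, 0, 0, 0.01], [0, 0, 0, 0, 0, 0, 0.01]]]}}

```text
time_s: 31.9
tool_pos: [0.6503, 0.0182, 0.1791]
tool_rot: [180.0, -0.0, 18.0]
force: [1.2, -2.2, 3.0]
grip_width: 0.0189
grasp_force: 45.0
```

Call:
{"fn": "play_rows", "kwargs": {"steps": [[[0, 0, -0.0006, 0, 0, 0, 0.01], [0, 0, 0, 0, 0, 0, 0.01], [0, 0, 0, 0, 0, 0, 0.01]]]}}

```text
time_s: 32.2
tool_pos: [0.6498, 0.0187, 0.1792]
tool_rot: [-180.0, 0.0, 18.0]
force: [0.7, -1.7, 0.9]
grip_width: 0.0192
grasp_force: 45.0
```

Nearly unloaded. Opening slowly.

Call:
{"fn": "play_rows", "kwargs": {"steps": [[[0, 0, 0, 0, 0, 0, 0.021], [0, 0, 0, 0, 0, 0, 0.023], [0, 0, 0, 0, 0, 0, 0.028], [0, 0, 0, 0, 0, 0, 0.036], [0, 0, 0, 0, 0, 0, 0.042], [0, 0, 0, 0, 0, 0, 0.042], [0, 0, 0, 0, 0, 0, 0.042]]]}}

```text
time_s: 32.9
tool_pos: [0.6499, 0.0186, 0.1796]
tool_rot: [-180.0, 0.0, 18.0]
force: [-0.3, -0.3, -0.4]
grip_width: 0.0413
grasp_force: 0.0
```

Call:
{"fn": "play_rows", "kwargs": {"steps": [[[0, 0, -0.005, 0, 0, 0, 0.042], [0, 0, -0.015, 0, 0, 0, 0.042], [0, 0, -0.025, 0, 0, 0, 0.042], [0, 0, -0.03, 0, 0, 0, 0.042], [0, 0, -0.03, 0, 0, 0, 0.042], [-0.03, -0.01, -0.01, 0, 0, 0, 0.042], [-0.04, -0.013, 0, 0, 0, 0, 0.042], [-0.04, -0.013, 0, 0, 0, 0, 0.042], [-0.03, -0.01, 0, 0, 0, 0, 0.042], [0, 0, 0, 0, 0, 0, 0.042]]]}}

```text
time_s: 33.9
tool_pos: [0.5, 0.0195, 0.2967]
tool_rot: [179.8, -0.0, 18.0]
force: [0.1, -0.7, -0.2]
grip_width: 0.042
grasp_force: 0.0
```

Run:
```python
from h import *
from cell import *
import cv2
for i in range(8): f=read_camera("side")
b=cv2.cvtColor(f["frame"],cv2.COLOR_RGB2BGR); o=get_obs(); print(o["tool_pos"],o["time_s"])
t=cv2.cvtColor(read_camera("top")["frame"],cv2.COLOR_RGB2BGR)
a=cv2.resize(b[165:255,195:295],(400,360),interpolation=cv2.INTER_CUBIC)
a2=cv2.resize(t[135:225,210:310],(400,360),interpolation=cv2.INTER_CUBIC)
cv2.imwrite("pics/end.png",np.hstack([a,a2]))
```

```text
[0.50330016 0.01921745 0.29434368] 34.3
```

View pics/end.png

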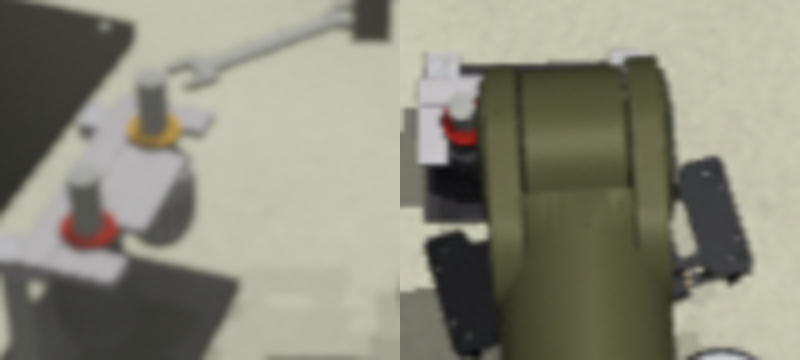

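The holder hangs upright in the empty fork (flange at side px about (233,197)) with its chuck on the taper below. The spare is in place and the gripper is clear.

```bash
python3 -c "
from cell import *
print(sign_off())"
```

```text
the job is handed in; nothing more can be done
None
```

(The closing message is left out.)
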